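# Unbolt and open the dust-extraction gate

### The arm

A 6-joint arm with a two-finger parallel gripper is mounted at the origin on the work surface. World frame = base frame: x ahead of the robot, y to its left, z up, the work surface at z = 0. Lengths are in mm, angles in rad, forces in N, time in s.
With the tool pointing down it reaches from about 400 to 825 mm from the base axis. Payload 7 kg.
Tool frame: the origin (TCP) lies at the very end of the fingers, on their centre line; the grasp point (between the pads) lies 19 mm behind it; z points along the fingers, y is the line along which they close (so a half turn about z gives the same grasp; the last joint's range is limited). The gripper opens to 88 mm and grips with 3 to 60 N. Pads are 19 mm wide; open, the fingers measure 130 mm over their backs; the gripper's body (78 mm by 193 mm) begins 47 mm behind the grasp point.
Start: joints at [-1.026, 0.359, 0.012, 0, -1.224, -0.288], TCP at [171.415, -652.849, 226.561] pointing down, gripper open.
Joint ranges: [-3.07, 3.07], [-1.43, 2.12], [-1.02, 1.25], [-3.03, 1.67], [-3.05, -0], [-3.03, 3.03]. Speed limits (rad/s): [2.39, 2.39, 3.01, 3.14, 3.14, 3.14].

### API

Orientations are given as a unit quaternion [x, y, z, w].
In Python, from plant import bot gives the robot as it stands. Calls block until the motion is done:
- bot.move_ptp(position, orientation): joint-space move of the TCP to a pose.
- bot.line_to(position, velocity=150, ori=None): straight line of the TCP; ori=None keeps the orientation; velocity is the mean speed in mm/s.
- bot.move_joints(angles): joint-space move.
- bot.move_gripper(opening, force=None): finger opening in mm; force is the grip in N (None keeps the last); returns when the fingers have stopped.
- bot.pause(seconds).
- bot.solve_ik(position, orientation): joint angles nearest the present ones, or None.
- bot.read_state(): the state.
- bot.camera(name): name is "scene" or "top" or "wrist"; returns the picture (384x512x3 uint8, red, green, blue); there is no depth.
- bot.get_calibration(name): a dict with "fx", "fy", "cx", "cy" (pixels), "view" (4x4, takes a point from world to camera coordinates); the wrist camera has in their place "T_tool_cam" (4x4, takes a point from camera to tool coordinates, whose origin is the TCP and whose axes are the flange's). Camera axes: x right, y up, looking along -z (the intrinsics and any distortion apply to the point x, -y, -z); pixel columns grow to the right and rows downward; lengths in mm; the calibration is good to about 2 mm. A picture is of the moment at which its call begins: read the wrist's pose just before it. get_calibration takes no time and is no camera call.
A pose or a line that the arm cannot do raises bot.Unreachable and nothing moves.
- bot.close_job(): hands the job in; it is judged then, once.
The state is a dict: "t": time; "joint_pos": joint angles; "qvel": joint speeds; "tau": joint torques, N m; "tcp_pos": TCP position; "eef_rot": TCP orientation; "contact_force": force on the tool from outside, world axes, zero at the start; "moment": the same for the moment, N m; "width": finger opening in mm; "finger_force": force on a finger pad.
Only numpy, scipy, OpenCV 4.12 (cv2) and the standard library are available. Lean on these libraries where they do the work, as an engineer would, in place of code of your own. Each camera call takes 0.05 s, during which the arm holds its last target. There are 200 camera calls.

### The job

Fettling of the mugs is about to start at the dust-extraction gate with the orange grip. Draw that gate's yellow lock bolt out to free it, then pull the orange grip until the gate is fully open and its intake is uncovered. Leave the bolt drawn, and leave the neighbouring gate with the blue grip bolted.

Things in the scene. Friction and masses are not known exactly. Their poses are not given: they have to be found in the camera images.
- orange_gate_grip (a point): Point in the orange grip of the gate to open, 20 mm below its top. Grip: upright plastic fin, 18 mm thick along this point's x, 44 mm long along y, standing from z = 26 to 72 mm over the bench on a flat steel blade (115 x 90 mm) that covers a round intake in a green housing fixed to the bench (230 mm along x, 200 mm along y, 20 mm high). x, y: the housing's axes; z up. Both 44 mm faces are free for 45 mm.
- orange_bolt_grip (a point): Point in the yellow grip of the lock bolt on the same housing, 18 mm below its top. Grip: upright plastic fin, 18 mm thick along this point's x, 30 mm long along y, from z = 40 to 80 mm over the bench, on a brass bar 16 mm wide whose tip sits between two steel lugs on the blade when locked. Same axes; from the orange grip of a shut, bolted gate it lies 50 mm along +x and 85 mm along +y.
- orange_gate (a joint): Opening of the orange gate in m: 0 shut, 0.09 fully open at its stop. It opens by sliding straight along -x of its grip point (towards the robot's side of the bench, up to 45 degrees aslant), with about 3 N of friction, and stays where it is left. While bolted it gives only about 4 mm.
- orange_bolt (a joint): How far the orange gate's lock bolt is drawn, in m: 0 fully in, 0.04 fully drawn at its stop; starts between 0 and 0.006. It is drawn by sliding straight along +y of its grip point (away from the blade, to the robot's left, up to 45 degrees aslant), with about 2 N of friction, and stays where it is left. The gate is free from 0.023 on.
- blue_bolt_grip (a point): The like point in the yellow grip of the lock bolt on the neighbouring gate, which is built the same but has a blue grip and a small cup, 50 mm tall, standing on its housing. Which of the two gates is on the left varies. This bolt must stay in.

How it is judged:
By the outcome, as a careful person would: the job done as asked, in the order asked, and still so for the second after the job is handed in, with the robot touching nothing.
It also fails if it takes over 42 s, if anything falls off the work surface, if the arm or the gripper's body presses on something with over 40 N, if the wrist force passes 120 N, or if a joint passes its speed limit or range.

## Working session

There is one attempt and no reset: what is moved stays moved. The work goes in short steps, each a Python script; the robot and the scene stay as the last script left them, time stands still between calls to the robot, and variables do not carry over. Pictures are saved under pics/ and viewed, at most 10 in all, crops included, and the job is handed in when it is done.

```bash
ls; mkdir -p pics; python3 - <<'E'
from plant import bot
import cv2,numpy as np
for n in("scene","top"):
    cv2.imwrite(f"pics/{n}0.png",bot.camera(n)[:,:,::-1]); c=bot.get_calibration(n); print(n,c)
print(bot.get_calibration("wrist")); s=bot.read_state(); print(s["t"],s["eef_rot"])
E
```

```text
pics
scene {'fx': 378.47523032869015, 'fy': 378.47523032869015, 'cx': 250.26623632412196, 'cy': 188.96188934720928, 'view': array([[ 4.19888138e-02,  9.99112872e-01,  3.22617927e-03,
        -1.32174282e+01],
       [-6.32112684e-01,  2.40643253e-02,  7.74502720e-01,
         3.09857521e+02],
       [ 7.73738001e-01, -3.45597594e-02,  6.32562351e-01,
        -1.16580692e+03],
       [ 0.00000000e+00,  0.00000000e+00,  0.00000000e+00,
         1.00000000e+00]])}
top {'fx': 408.07594075808964, 'fy': 408.07594075808964, 'cx': 257.6155804707913, 'cy': 190.74656697718575, 'view': array([[ 1.23347620e-02, -9.99863431e-01,  1.09987275e-02,
        -1.40408165e+01],
       [ 9.88321933e-01,  1.38616494e-02,  1.51748511e-01,
        -5.84044858e+02],
       [-1.51880247e-01,  8.99850184e-03,  9.88357940e-01,
        -7.13372451e+02],
       [ 0.00000000e+00,  0.00000000e+00,  0.00000000e+00,
         1.00000000e+00]])}
{'fx': 273.48324066177753, 'fy': 273.48324066177753, 'cx': 254.5132906917632, 'cy': 192.31948396445887, 'T_tool_cam': array([[ 1.11755817e-03,  9.59544514e-01,  2.81554748e-01,
         7.52167637e+01],
       [ 9.99999172e-01, -1.25208927e-03,  2.97910591e-04,
         4.74225631e-01],
       [ 6.38390151e-04,  2.81554182e-01, -9.59545119e-01,
        -1.57932141e+02],
       [ 0.00000000e+00,  0.00000000e+00,  0.00000000e+00,
         1.00000000e+00]])}
0.1 [-1.28020804e-01  9.91771208e-01  7.20058178e-04 -1.64053545e-04]
```

View pics/top0.png

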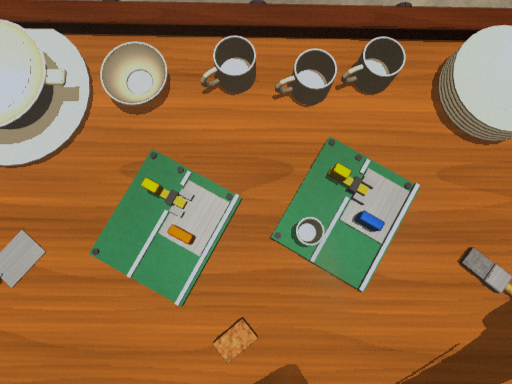

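View pics/scene0.png

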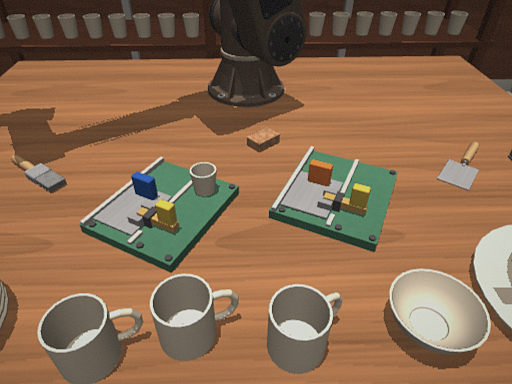

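The top view shows the orange gate on the left: orange grip at about (181,234), yellow bolt grip at (152,186). The blue gate, with the cup on it, is on the right. In the scene view the orange grip is at (320,172) and its bolt grip at (360,195). Next I'll enlarge the top view.

```bash
python3 - <<'E'
import cv2
im=cv2.imread("pics/top0.png")[145:310,85:250]
cv2.imwrite("pics/topc.png",cv2.resize(im,(594,594),interpolation=cv2.INTER_CUBIC))
im=cv2.imread("pics/scene0.png")[140:250,260:405]
cv2.imwrite("pics/scenec.png",cv2.resize(im,(725,550),interpolation=cv2.INTER_CUBIC))
E
```

```text
(no output)
```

View pics/topc.png

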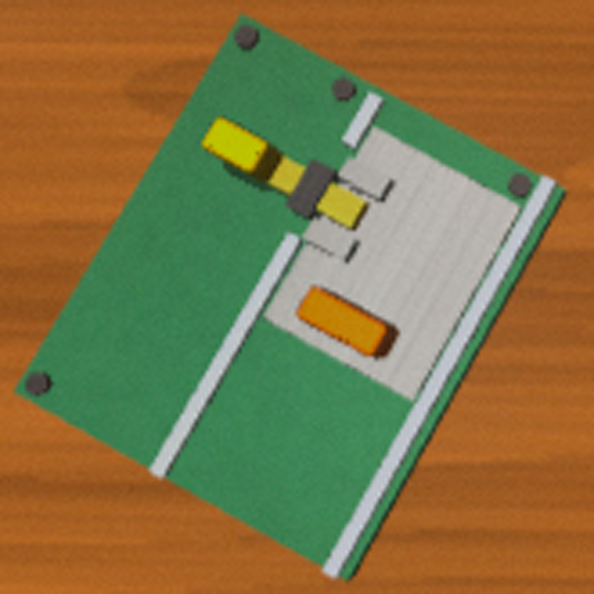

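View pics/scenec.png

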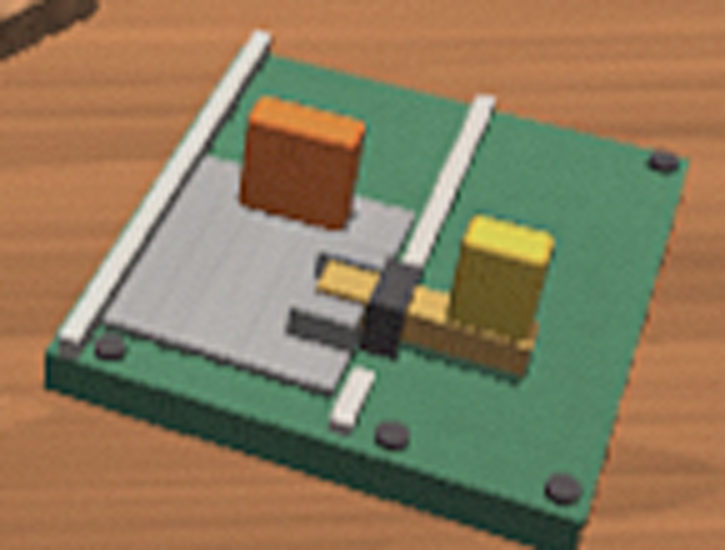

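The crops put the orange grip's top centre at top (180.8,234.2) and scene (321.4,164.4). The bolt grip's top centre is at top (150.8,185.0) and scene (362,188). The bolt is in, and the blade is shut.

```bash
cat > h.py <<'E'
import numpy as np
from plant import bot
from scipy.spatial.transform import Rotation as R
def ray(name,u,v,z,st=None):
    c=bot.get_calibration(name)
    if name=="wrist":
        T=np.eye(4);T[:3,:3]=R.from_quat(st["eef_rot"]).as_matrix();T[:3,3]=st["tcp_pos"];M=T@c["T_tool_cam"]
    else: M=np.linalg.inv(c["view"])
    d=M[:3,:3]@[(u-c["cx"])/c["fx"],-(v-c["cy"])/c["fy"],-1]; o=M[:3,3]
    return o+d*(z-o[2])/d[2]
def down(yaw):  # tool y (closing line) at angle yaw in the world
    y=np.array([np.cos(yaw),np.sin(yaw),0]);z=np.array([0,0,-1.])
    return R.from_matrix(np.c_[np.cross(y,z),y,z]).as_quat()
E
python3 - <<'E'
from h import *
np.set_printoptions(precision=1,suppress=True)
t=lambda x,y,z:ray("top",85+x/3.6,145+y/3.6,z)
s=lambda x,y,z:ray("scene",260+x/5,140+y/5,z)
og=t(345,321,72);yg=t(237,144,80)
print(og,s(307,122,72),yg,s(510,240,80))
for a,b in [((332,575),(549,180)),((158,474),(292,237)),((345,578),(565,190)),((17,392),(243,15))]:
    d=t(*b,20)-t(*a,20);print(np.degrees(np.arctan2(d[1],d[0])),np.linalg.norm(d))
d=yg-og
th=np.arctan2(d[1],d[0])-np.arctan2(85,50);print(np.degrees(th),np.hypot(*d[:2]),np.hypot(50,85))
for th in np.radians([-30]):
  for y in (th,th+np.pi,th+np.pi/2,th-np.pi/2):
    print(np.degrees(y),bot.solve_ik([yg[0],yg[1],90],down(y)),bot.solve_ik([og[0],og[1],90],down(y)))
E
```

```text
[500.9 127.9  72. ] [508.2 129.2  72. ] [586.4 183.   80. ] [592.6 184.   80. ]
-27.470270263821796 231.02588639100884
-27.102814935862583 138.51825859400503
-28.342439666298947 228.53594022569933
-27.74113334858061 228.75587684931796
-26.74593415755499 101.69082147467297 98.6154146165801
-29.999999999999996 [ 0.6  0.4 -0.3  0.  -0.9  2. ] [ 0.6  0.2 -0.5  0.  -0.8  2. ]
150.0 [ 0.6  0.4 -0.3  0.  -0.9 -1.1] [ 0.6  0.2 -0.5  0.  -0.8 -1.2]
60.00000000000001 [ 0.6  0.4 -0.3  0.  -0.9 -2.7] [ 0.6  0.2 -0.5  0.  -0.8 -2.7]
-119.99999999999999 [ 0.6  0.4 -0.3  0.  -0.9  0.4] [ 0.6  0.2 -0.5  0.  -0.8  0.4]
```

```bash
python3 - <<'E'
from h import *
import cv2
bot.move_ptp([589,183.5,190],down(np.radians(152.3)))
st=bot.read_state(); im=bot.camera("wrist"); print(st["t"],st["tcp_pos"].__repr__(),st["eef_rot"].__repr__())
cv2.imwrite("pics/w1.png",cv2.resize(im[:,:,::-1],(768,576),interpolation=cv2.INTER_CUBIC))
E
```

```text
3.3667 array([589.21162882, 182.85209292, 190.00566724]) array([-5.16871311e-01,  8.56063109e-01, -2.29032970e-05, -5.50064099e-06])
```

View pics/w1.png

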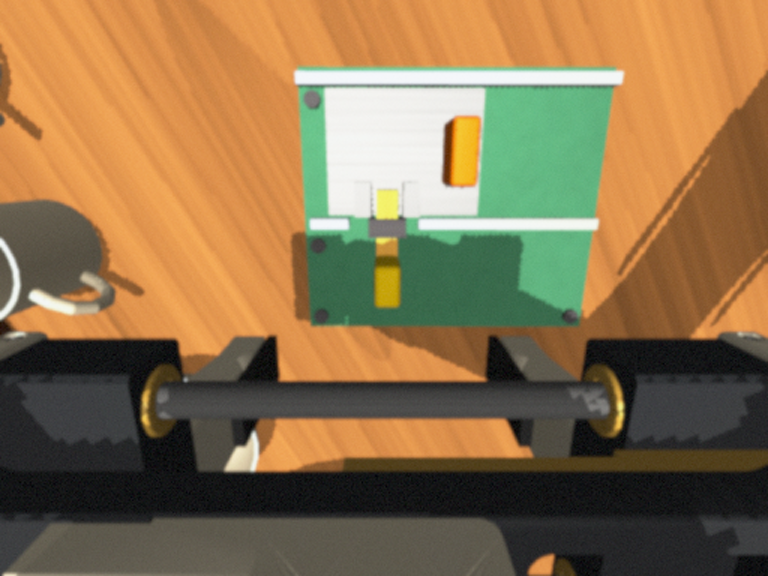

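The wrist view shows the rails parallel to the image, so the yaw is right. The bolt grip's top is at about (388,286) and the orange top at about (466,150), in 1.5x pixels.

```bash
python3 - <<'E'
from h import *
np.set_printoptions(precision=1,suppress=True)
st=bot.read_state()
w=lambda x,y,z:ray("wrist",x/1.5,y/1.5,z,st)
for n,p in dict(y=w(388,286,80),ya=w(388,266,80),yb=w(388,307,80),o=w(467,150,72),oa=w(467,117,72),ob=w(467,185,72)).items():print(n,p)
for a,b in (((297,78),(622,78)),((420,225),(597,225))):
    d=w(*a,28)-w(*b,28);print(np.degrees(np.arctan2(d[1],d[0])),np.linalg.norm(d))
d=w(388,286,80)-w(467,150,72)
th=np.radians(-27.7);print(R.from_rotvec([0,0,-th]).apply(d))
E
```

```text
y [586.5 186.1  80. ]
ya [580.1 173.7  80. ]
yb [593.4 199.4  80. ]
o [501.2 131.5  72. ]
oa [493.2 113.7  72. ]
ob [510.2 151.3  72. ]
-27.70107920665879 229.55470546950224
-27.68375749067499 137.52552104637334
[50.1 87.9  8. ]
```

```bash
python3 - <<'E'
from h import *
import cv2
np.set_printoptions(precision=1,suppress=True)
th=np.radians(-27.7);q=down(th+np.pi);Y=np.array([-np.sin(th),np.cos(th),0])
p=np.array([587.3,185.7,45])
bot.move_gripper(60,30)
bot.line_to(p+[0,0,60],150,q); bot.line_to(p,80)
s=bot.read_state();print(s["t"],s["tcp_pos"],s["contact_force"])
bot.move_gripper(0,30)
s=bot.read_state();print(s["width"],s["finger_force"],s["contact_force"])
f0=s["contact_force"]
for d in list(range(8,33,8))+list(range(34,46,2)):
    bot.line_to(p+Y*d,60); s=bot.read_state(); f=(s["contact_force"]-f0)
    print(d,(s["tcp_pos"]-p)@Y,f@Y,f,s["width"])
    if d>=32 and f@Y<-10: break
print(s["t"])
st=bot.read_state(); cv2.imwrite("pics/w2.png",bot.camera("top")[:,:,::-1][130:320,80:260].repeat(3,0).repeat(3,1))
E
```

```text
5.7333 [587.7 185.9  45.4] [ 0.5  0.1 -0.3]
17.52471525166137 29.999530613422394 [-2.4  1.9  2.4]
8 8.509454697174837 0.1353856145534977 [-0.9  0.6 -0.1] 17.683877884568197
16 16.619744917736966 0.6364214858962824 [-1.1  1.3  0.6] 17.883552150387157
24 24.660592388777175 0.14392581601388246 [-2.6  1.5  1. ] 17.715194932902676
32 32.768080258990054 0.6582206457486256 [-1.7  1.6 -0.5] 17.552040638063
34 34.2786880535054 -0.5697041585877676 [-2.   0.4  1.7] 17.84419885789343
36 36.11831234080273 -1.7896068908143044 [-2.6 -0.6  1.4] 17.435057164781224
38 36.607185730812496 -5.80272055880893 [-4.7 -4.1  3.7] 17.99886374571476
40 36.70014023807087 -12.251164713657282 [ -6.3 -10.5   7.3] 17.914591579546492
8.6167
```

The bolt stopped 36.7 mm out, so it had started about 3 mm drawn and is now at its stop. Next is the gate.

```bash
python3 - <<'E'
from h import *
import cv2
np.set_printoptions(precision=1,suppress=True)
th=np.radians(-27.7);q=down(th+np.pi);Y=np.array([-np.sin(th),np.cos(th),0]);X=np.array([np.cos(th),np.sin(th),0])
b=np.array([587.3,185.7,45])+Y*37; bot.line_to(b,60)
bot.move_gripper(50,30); bot.line_to(b+[0,0,70],150)
p=np.array([501.2,131,35])
bot.line_to(p+[0,0,75],200); bot.line_to(p,100)
s=bot.read_state();print(s["t"],s["tcp_pos"],s["contact_force"])
bot.move_gripper(0,35)
s=bot.read_state();print(s["width"],s["finger_force"],s["contact_force"])
f0=s["contact_force"]
for d in [10,30,50,70,84,87,89,91,93,95,97]:
    bot.line_to(p-X*d,80); s=bot.read_state(); f=(s["contact_force"]-f0)
    print(d,-(s["tcp_pos"]-p)@X,f@X,f,s["width"])
    if f@X>(25 if d<80 else 12): break
print(s["t"])
bot.line_to(p-X*(-(s["tcp_pos"]-p)@X),60)
bot.move_gripper(50,30); s=bot.read_state(); bot.line_to(s["tcp_pos"]+[0,0,150],150)
s=bot.read_state();print(s["t"],s["contact_force"])
cv2.imwrite("pics/sc3.png",bot.camera("scene")[:,:,::-1])
cv2.imwrite("pics/t3.png",bot.camera("top")[:,:,::-1])
E
```

```text
12.0167 [501.6 131.3  35.3] [-0.  -0.7 -0.6]
18.119844514631975 35.000039935112 [-1.4 -0.5  2.5]
10 10.351949094013584 -2.4424453167314826 [-2.2  1.1  2.6] 17.653733269417533
30 30.316383145466332 -2.0158137552094013 [-1.8  0.9  3.8] 17.7340989475681
50 50.143073252654226 -2.5432940027705846 [-2.1  1.5  4.2] 17.702458295771553
70 70.03686360432674 -2.1701686610874487 [-2.1  0.7  5.1] 17.909544063701556
84 83.96403274330639 -1.897959355910646 [-1.1  2.   4.7] 17.601070463353256
87 86.63134288811911 -1.052680981678034 [-0.7  1.   5.2] 18.04352247423484
89 88.4591493706444 0.3717655216819051 [ 0.3 -0.2  3.3] 17.811898888411537
91 89.81630295475516 7.5138398011970455 [ 6.  -4.7  0.4] 17.598541391516637
93 90.02001079905101 26.196307057771826 [ 22.  -14.5  -7.6] 17.707303482844928
15.4417
17.6 [-0.4  0.4 -0.6]
```

View pics/sc3.png

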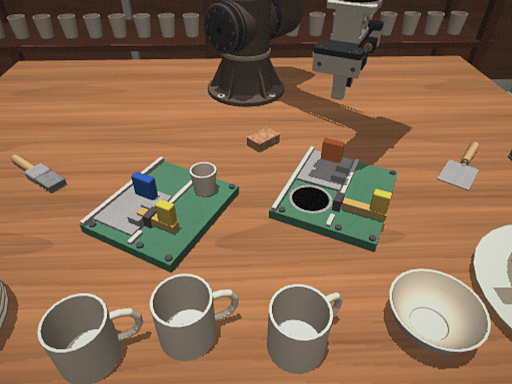

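The scene view shows the intake fully uncovered at (310,199), the orange grip at (333,150) and the bolt drawn at (381,200). The blue gate and its cup haven't moved, and the gripper is clear.

```bash
python3 -c "
from plant import bot
print(bot.close_job())"
```

```text
the job is handed in; nothing more can be done
None
```

The job is handed in: the orange gate's bolt is drawn to its stop, the gate was pulled 90 mm to its stop with the intake uncovered, and the blue gate was left bolted, with about 18 s of the 42 s used.

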